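# Fit the drip collar and hold the syrup bottle in the pour

### The arm

A 6-joint arm with a two-finger parallel gripper is mounted at the origin on a cart in front of the work surface, level with it; the furniture and walls round the work are solid. World frame = base frame: x ahead of the robot, y to its left, z up, the work surface at z = 0. Lengths are in m, angles in rad, forces in N, time in s.
With the tool pointing down it reaches from about 0.4 to 0.825 m from the base axis. Payload 7 kg.
Tool frame: the origin (TCP) lies at the centre of the arm's flange, where the gripper is bolted on; the fingertips stand 178 mm ahead of it and the grasp point (between the pads) lies 159 mm ahead of it; z points along the fingers, y is the direction in which the jaws open and shut (so a half turn about z gives the same grasp; the last joint's range is limited). The gripper opens to 88 mm and grips with 3 to 60 N. Pads are 19 mm wide; open, the fingers measure 130 mm over their backs; the gripper's body (78 mm by 193 mm) begins 47 mm behind the grasp point.
Start: joints at [-0.858, 0.359, 0.012, 0, -1.224, -0.288], TCP at [0.278, -0.615, 0.405] pointing down, gripper open.
Joint ranges: [-3.07, 3.07], [-1.43, 2.12], [-1.02, 1.25], [-3.03, 1.67], [-3.05, -0], [-3.03, 3.03]. Speed limits (rad/s): [2.39, 2.39, 3.01, 3.14, 3.14, 3.14].

### API

Orientations are given as [roll, pitch, yaw] about the fixed x, y, z axes, in that order (R = Rz(yaw) Ry(pitch) Rx(roll)).
In Python, from station import * gives the robot as it stands.
- The arm moves only by the tool send_rows, never from a script. Its argument "motion" is a list of rows, each an object with "offset": the shift along the tool's x, y, z in cm, a list of three; "turn": the turn about the tool's z in degrees. In form: [{"offset": [x, y, z], "turn": turn}, ...]. A call has 1 to 8 rows; each row is the pose to reach, as a shift and turn from the pose commanded when the call began, along the tool's axes at that moment; what a row does not reach only later rows make up. A row lasts 1/10 s, in which the tool goes at most 50 mm and 8.59 degrees, less where a joint would pass 70% of its speed; a pose out of reach is approached as far as the arm can. A call with a gripper value outside its range is refused whole. "hand" is the opening, from -1 (shut) to 1 (fully open), set as the call begins (left out, the last holds). The fingers move at their own pace and stop on an object; "squeeze" is the grip in N (left out, the last holds). Time passes only in rows, so rows that repeat a pose let the fingers close. It gives the time, the measured TCP pose, the force and the opening at its end, in the units of the state.
- get_state(): the state, without advancing time (a new reading comes with each control period).
- grab_frame(name): name is "scene" or "top" or "wrist"; returns a dict with "frame" (400x640x3 uint8, blue, green, red), "range_z" (400x640 float32, m along the optical axis (not along the pixel's ray), 0 where there is no reading), "vertical_fov" (degrees; the focal length in pixels is half the picture's height over the tangent of half this angle, whatever the lens; pixels are square), "cx", "cy" (the principal point, pixels), "cam_to_world" (4x4, takes a point from camera to world coordinates). Camera axes: x right, y up, looking along -z (the intrinsics and any distortion apply to the point x, -y, -z); pixel columns grow to the right and rows downward; lengths in m; the calibration is good to about 2 mm. A picture is of the moment at which its call begins.
- job_done(): hands the job in, once; it reports no verdict.
The state is a dict: "t": time; "q": joint angles; "qd": joint speeds; "joint_efforts": joint torques, N m; "eef_pos": TCP position; "ee_rot": TCP orientation; "force": force on the tool from outside, world axes, zero at the start; "moment": the same for the moment, N m; "width": finger opening in m.
Only numpy, scipy, OpenCV 4.12 (cv2) and the standard library are available. Lean on these libraries where they do the work, as an engineer would, in place of code of your own. Each camera call takes 0.05 s, during which the arm holds its last target. There are 200 camera calls.

### The job

Slip the steel drip collar down over the neck of the syrup bottle while the bottle stands in its cup, and let go once the collar sits on the bead at the root of the neck. Then draw the bottle out of its cup, carry it upright to the plate, and only there tip it to about 65 degrees from upright, its mouth over the middle of the waffle and about a hand's width above it, collar still in place. Finish while holding the bottle still in that pour, touching neither waffle nor plate, with everything else left where it stands.

Things in the scene. Friction and masses are not known exactly. Their poses are not given: they have to be found in the camera images.
- drip_collar: Plain steel ring that lies flat on the table in front of the warmer: outside diameter 39 mm, hole 28.4 mm, 14 mm high, 30 g. Origin at the centre of its underside, z along its axis. It looks the same either way up. It fits loosely over the bottle's neck and lip (25 mm at most) and stops on the bead.
- syrup_bottle: Amber glass bottle, 0.22 to 0.38 kg, upright in one of the stand's two cups; open neck, unlike the shaker. Origin: centre of underside, z along its axis to the mouth; round. 130 mm high. Straight body 54 mm wide from 4 to 92 mm above origin, low shoulder, flat bead 34 mm wide at 103 to 106 mm, neck 23.6 mm wide, lip 25 mm wide at the top. In the cup it is bare from 42 mm up.
- neck_bead (a point): Point on the bottle's axis at the upper face of the bead, 106 mm above the bottle's origin: the collar's underside comes to rest here.
- bottle_mouth (a point): Centre of the bottle's mouth, 130 mm above its origin.
- stand: Condiment stand, fixed to the table: wooden board 88 x 204 mm with two equal steel cups, centres at y = +52 and -52 mm of the stand's frame. Origin at the centre of its underside, z up. Each cup: 59 mm bore (5 mm more than the bottle), floor 12 mm and rim 54 mm above the table. A thin wire rail 26 mm high runs round the board.
- pepper_shaker: Shaker with a domed metal cap, 44 mm in diameter and 90 mm high, standing in the stand's other cup. Origin at the centre of its underside. Leave it alone.
- waffle: Round waffle 112 mm in diameter and 17 mm thick, lying in the middle of the plate; its top is about 22 mm above the table. Origin at the centre of its underside, z up.
- plate: White round plate 200 mm in diameter and 16 mm high on the table, left of the steel bun warmer. Origin at the centre of its underside. The fixed warmer, a closed box 226 mm high, spans y = -0.24 to 0.13 with its front at about x = 0.56 and a bar handle 160 mm up that stands out to x = 0.52.
- left_mug: Mug 92 mm high with a handle, bystander behind the stand. Origin at the centre of its underside.
- jam_1: Jam portion tub 37 x 50 x 16 mm, bystander between plate and collar. Origin at the centre of its underside.
- jam_2: Jam portion tub 37 x 50 x 16 mm, bystander between plate and collar. Origin at the centre of its underside.
There are look-alikes about, which are no part of the job. Leave any brown look-alike of the drip_collar alone.

How it is judged:
On the way, in this order (a step that is already met when the one before it is completed fails the run):
1. the collar sits on the bead, let go, while the bottle stands upright in its cup (distance between drip_collar and neck_bead below 0.007 m and angle between the z axis of drip_collar and the z axis of syrup_bottle, either way round below 0.35 rad and contact force between the fingers and drip_collar below 0.3 N and angle between syrup_bottle's own z axis and vertical below 0.2 rad and height (world z) of syrup_bottle below 0.025 m), for 0.2 s.
2. the bottle is out of its cup and upright, with the collar on (distance between drip_collar and neck_bead below 0.007 m and angle between the z axis of drip_collar and the z axis of syrup_bottle, either way round below 0.35 rad and height (world z) of syrup_bottle above 0.06 m and angle between syrup_bottle's own z axis and vertical below 0.5 rad), for 0.1 s.
At the end, for the whole second after the job is handed in: The held bottle is still, touches only gripper and collar, leans 50 to 80 degrees; mouth within 40 mm of the waffle's centre (from above), 75 to 220 mm over the table; underside centre over 40 mm up; collar within 7 mm of the bead; plate, waffle within 20 mm, bystanders within 30 mm of their places (distance between drip_collar and neck_bead below 0.007 m and angle between the z axis of drip_collar and the z axis of syrup_bottle, either way round below 0.35 rad and angle between syrup_bottle's own z axis and vertical between 0.87 and 1.4 rad and horizontal distance between bottle_mouth and waffle below 0.04 m and height (world z) of bottle_mouth between 0.075 and 0.22 m and height (world z) of syrup_bottle above 0.04 m and contact force between the fingers and syrup_bottle above 1 N and contact force between syrup_bottle and waffle below 0.2 N and contact force between syrup_bottle and plate below 0.2 N and contact force between syrup_bottle and stand below 0.2 N and linear speed of syrup_bottle below 0.03 m/s and distance of plate from where it was at the start of the episode below 0.02 m and horizontal distance between waffle and plate below 0.02 m and distance of each of pepper_shaker, left_mug, jam_1, jam_2 from where it was at the start of the episode below 0.03 m); the arm keeps its last pose, push and grip.
It fails at once if the bottle is tipped more than 35 degrees away from the plate (mouth more than 150 mm from the waffle's centre seen from above) (angle between syrup_bottle's own z axis and vertical above 0.61 rad and horizontal distance between bottle_mouth and waffle above 0.15 m).
It fails at once if the plate, the shaker in the stand, the mug or a jam tub is pushed out of its place (more than 30 mm) (distance of any of pepper_shaker, left_mug, jam_1, jam_2, plate from where it was at the start of the episode above 0.03 m).
It fails at once if the shaker is tipped over or pulled out of its cup (angle between pepper_shaker's own z axis and vertical above 0.5 rad or height (world z) of pepper_shaker above 0.04 m).
It also fails if it takes over 61 s, if anything falls off the work surface, if the arm or the gripper's body presses on something with over 40 N, if the wrist force passes 120 N, or if a joint passes its speed limit or range.

## Working session

There is one attempt and no reset: what is moved stays moved. The work goes in short steps, Python scripts to look and compute and a tool call to move; the robot and the scene stay as the last step left them, time stands still between calls to the robot, and variables do not carry over. Pictures are saved under pics/ and viewed, about 8 in all and at most 12, crops included, and the job is handed in when it is done.

Besides the shell and the picture viewer there is one more tool, called as name(argument=value, ...), one argument or row to a line, values as JSON. send_rows: Moves the arm, as the interface text tells. Its arguments: {"type":"object","properties":{"motion":{"type":"array"},"hand":{"type":"number"},"squeeze":{"type":"number"}},"required":["motion"]}

View pics/scene0.png

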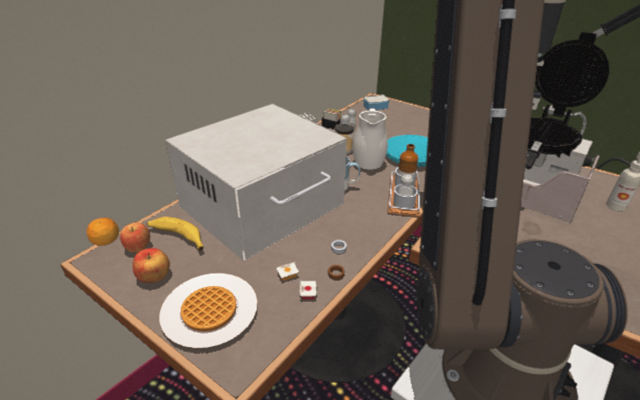

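View pics/top0.png

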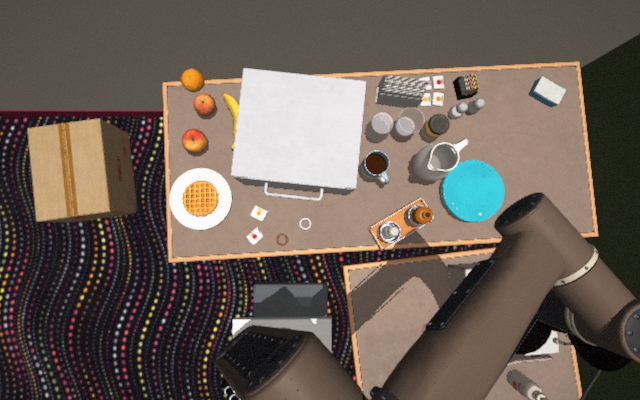

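Scene view: plate and waffle at (209,308), jam tubs at (288,271) and (308,289), steel ring at (339,246), brown ring at (336,272), bottle at (408,160) with the shaker in front at (405,185). Top view: steel ring (305,224), brown ring (282,239), bottle (421,214), shaker (390,231), waffle (200,199), jams (258,213) and (255,237).
Candidates for the collar are the steel ring at top (305,224) and the brown ring at (282,239). I choose the steel one. I'll check it in a close crop and measure.

```bash
python3 - <<'E'
from h import *
a=np.load('top0.npz'); W=a['W']; im=a['im']
def fit(u,v,r,zlo,zhi,name):
    w=W[v-r:v+r+1,u-r:u+r+1].reshape(-1,3); w=w[(w[:,2]>zlo)&(w[:,2]<zhi)]
    c,rad=cv2.minEnclosingCircle((w[:,:2]*1000).astype(np.float32))
    print(name,len(w),'circ',np.round(c,1),round(rad,1),'mean',np.round(w.mean(0),4),'zmax',w[:,2].max().round(3))
fit(305,224,10,.008,.03,'ring'); fit(282,239,10,.006,.03,'brown')
fit(421,214,14,.132,.16,'mouth'); fit(421,214,14,.112,.125,'bead'); fit(390,231,14,.085,.12,'shaker')
fit(200,199,40,.019,.03,'waffle');fit(200,199,40,.008,.018,'plate')
fit(258,213,12,.01,.03,'jam1');fit(255,237,12,.01,.03,'jam2');fit(377,165,18,.05,.13,'mug');fit(437,160,32,.1,.3,'jug')
fit(294,191,36,.14,.18,'handle');fit(195,140,16,.02,.1,'apple');fit(232,115,16,.01,.08,'banana');
print('table',W[250,200],W[200,340],W[255,200],W[262,200])
t=im[190:260,160:450]; t=cv2.resize(t,None,fx=2.75,fy=2.75,interpolation=cv2.INTER_CUBIC)
s=np.load('scene0.npz')['im'][225:300,270:430]; s=cv2.resize(s,None,fx=5,fy=5,interpolation=cv2.INTER_CUBIC)
o=np.zeros((t.shape[0]+s.shape[0],800,3),np.uint8); o[:t.shape[0],:t.shape[1]]=t[:,:800]; o[t.shape[0]:,:s.shape[1]]=s
cv2.imwrite('pics/crop1.png',o)
E
```

```text
ring 48 circ [456.2 -75.7] 19.1 mean [ 0.4561 -0.0754  0.0134] zmax 0.019
brown 56 circ [407.8   0.8] 28.6 mean [4.056e-01 1.000e-04 1.290e-02] zmax 0.018
mouth 59 circ [ 480.2 -434.3] 12.3 mean [ 0.4798 -0.4335  0.1419] zmax 0.148
bead 106 circ [ 479.6 -433. ] 24.6 mean [ 0.4784 -0.4289  0.116 ] zmax 0.123
shaker 101 circ [ 430.1 -345.3] 16.9 mean [ 0.4304 -0.3437  0.0966] zmax 0.104
waffle 659 circ [537.7 260. ] 98.5 mean [0.5377 0.2609 0.0219] zmax 0.028
plate 1926 circ [554.9 247.8] 120.6 mean [0.5387 0.2627 0.013 ] zmax 0.018
jam1 160 circ [490.2  71.7] 28.1 mean [0.4901 0.0736 0.0166] zmax 0.025
jam2 163 circ [416.4  85.5] 27.8 mean [0.4158 0.0859 0.0165] zmax 0.025
mug 609 circ [ 628.  -305.9] 55.2 mean [ 0.6394 -0.3016  0.0656] zmax 0.096
jug 746 circ [ 659.8 -498.2] 81.3 mean [ 0.648  -0.4792  0.142 ] zmax 0.175
handle 337 circ [564.6 -45.3] 104.4 mean [ 0.545 -0.043  0.163] zmax 0.18
apple 496 circ [719.7 275.9] 39.2 mean [0.7168 0.2722 0.0567] zmax 0.071
banana 227 circ [807.1 167.5] 57.9 mean [0.8209 0.156  0.0324] zmax 0.042
table [0.37022854 0.26339305 0.00369301] [ 0.53095806 -0.19022582  0.00290562] [ 0.35356125  0.26561339 -0.00542929] [ 0.26631591  0.46116739 -0.72212726]
```

View pics/crop1.png

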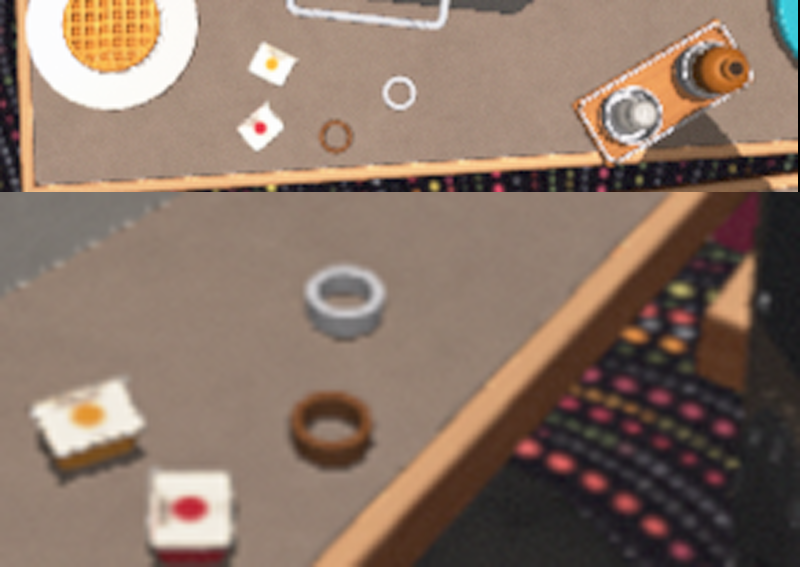

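Crop: the steel ring at crop (398,93)/(345,300) is grey and is the collar. The brown one at (336,136)/(330,430) is the decoy. The measured sizes agree with the description: ring OD about 38 mm, mouth at z 0.142, cups 103 mm apart, waffle top at 0.022.

The tool can only turn about its own vertical axis, so I'll tip the bottle by pivoting it between the pads against the table beside the plate. First, the collar.

```bash
cat >> h.py <<'E'
def off(x,y,z,yaw):
    "offset (cm, tool axes) and turn (deg) from the measured pose to a tool-down TCP pose"
    from scipy.spatial.transform import Rotation as R
    s=get_state(); Rm=R.from_euler('xyz',s['ee_rot']).as_matrix()
    o=Rm.T@(np.array([x,y,z])-s['eef_pos'])*100
    t=-np.degrees((yaw-s['ee_rot'][2]+np.pi)%(2*np.pi)-np.pi)
    print('off',o.round(2),'turn',round(t,1),'at',np.round(s['eef_pos'],4),np.round(s['ee_rot'],3),'w',round(s['width'],4),'F',np.round(s['force'],1),'t',s['t'])
E
python3 -c "
from h import *
off(.456,-.075,.30,-np.pi)"
```

```text
off [-38.46  41.85  10.44] turn 24.3 at [ 0.2781 -0.6149  0.4039] [ 3.14  -0.    -2.717] w 0.0875 F [0.1 0.  0.6] t 0.15
```

send_rows(
  motion=[
    {"offset": [-2,2.2,0],"turn": 3},
    {"offset": [-5,5.5,0],"turn": 6},
    {"offset": [-8,8.7,0],"turn": 9},
    {"offset": [-11,12,0],"turn": 12},
    {"offset": [-14,15.2,0],"turn": 15},
    {"offset": [-17,18.5,0],"turn": 18},
    {"offset": [-20,21.8,0],"turn": 21},
    {"offset": [-23,25,0],"turn": 24.3},
  ],
  hand=1,
  squeeze=15,
)

```text
t: 0.95
eef_pos: [0.3847, -0.2907, 0.4047]
ee_rot: [3.142, 0.0, 3.14]
force: [1.3, -1.2, 0.1]
width: 0.0873
```

```bash
python3 -c "
from h import *
off(.456,-.075,.30,-np.pi)"
```

```text
off [-7.09 21.58 10.47] turn -0.1 at [ 0.3847 -0.2907  0.4047] [3.142 0.    3.14 ] w 0.0873 F [ 1.3 -1.2  0.1] t 0.95
```

send_rows(
  motion=[
    {"offset": [-1.2,3.6,1.5],"turn": 0},
    {"offset": [-2.4,7.2,3.2],"turn": 0},
    {"offset": [-3.6,10.8,5],"turn": 0},
    {"offset": [-4.8,14.4,7],"turn": 0},
    {"offset": [-6,18,9],"turn": 0},
    {"offset": [-7.1,21.6,10.5],"turn": 0},
    {"offset": [-7.1,21.6,10.5],"turn": 0},
  ],
)

```text
t: 1.65
eef_pos: [0.456, -0.0734, 0.2979]
ee_rot: [-3.141, -0.002, -3.138]
force: [-0.3, -0.4, -0.5]
width: 0.0878
```

```bash
cat > look.py <<'E'
from h import *
import sys
d=cam('wrist'); W=world(d); np.savez('w.npz',W=W,im=d['frame']); cv2.imwrite('pics/%s.png'%sys.argv[1],d['frame'])
E
python3 look.py w1; python3 - <<'E'
from h import *
a=np.load('w.npz');W=a['W'];im=a['im']
m=(abs(W[...,0]-.456)<.03)&(abs(W[...,1]+.075)<.03)&(W[...,2]>.009)&(W[...,2]<.022)
w=W[m];print(len(w),w.mean(0).round(4),cv2.minEnclosingCircle((w[:,:2]*1000).astype(np.float32)), np.percentile(w[:,2],[5,50,95]).round(4))
off(.456,-.075,.181,-np.pi)
E
```

```text
968 [ 0.4531 -0.0736  0.0137] ((453.5060119628906, -73.52397155761719), 19.545286178588867) [0.0113 0.0139 0.0151]
off [-0.05 -0.02 11.77] turn 0.2 at [ 0.4557 -0.0747  0.2987] [-3.141e+00 -2.000e-03 -3.138e+00] w 0.0881 F [ 0.5 -0.7  0.1] t 1.7
```

View pics/w1.png

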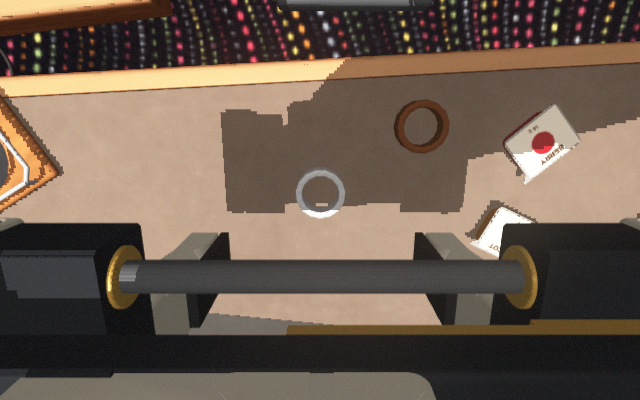

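Wrist view: the steel ring at (320,193) is centred between the open fingers, and the brown ring at (421,127) is clear. Going down to grip it.

send_rows(
  motion=[
    {"offset": [0.2,0.1,3.5],"turn": 0},
    {"offset": [0.2,0.1,7],"turn": 0},
    {"offset": [0.2,0.1,9.5],"turn": 0},
    {"offset": [0.2,0.1,11],"turn": 0},
    {"offset": [0.2,0.1,11.7],"turn": 0},
    {"offset": [0.2,0.1,11.7],"turn": 0},
  ],
)

```text
t: 2.3
eef_pos: [0.4533, -0.076, 0.1823]
ee_rot: [-3.141, -0.001, 3.141]
force: [0.4, 0.2, -0.8]
width: 0.0875
```

send_rows(
  motion=[
    {"offset": [0,0,0],"turn": 0},
    {"offset": [0,0,0],"turn": 0},
    {"offset": [0,0,0],"turn": 0},
    {"offset": [0,0,0],"turn": 0},
    {"offset": [0,0,0],"turn": 0},
    {"offset": [0,0,0],"turn": 0},
    {"offset": [0,0,0],"turn": 0},
    {"offset": [0,0,0],"turn": 0},
  ],
  hand=-1,
  squeeze=15,
)

```text
t: 3.1
eef_pos: [0.4536, -0.0753, 0.1827]
ee_rot: [-3.142, 0.0, -3.141]
force: [-1.0, 1.3, 1.1]
width: 0.0381
```

send_rows(
  motion=[
    {"offset": [0,0,-2],"turn": 0},
    {"offset": [0,0,-6],"turn": 0},
    {"offset": [0,0,-10],"turn": 0},
    {"offset": [0,0,-14],"turn": 0},
    {"offset": [0,0,-17.5],"turn": 0},
    {"offset": [0,0,-17.8],"turn": 0},
  ],
)

```text
t: 3.7
eef_pos: [0.4546, -0.0753, 0.3652]
ee_rot: [3.141, 0.008, -3.14]
force: [-0.0, 0.4, -0.8]
width: 0.0379
```

send_rows(
  motion=[
    {"offset": [-0.2,-3,0],"turn": 0},
    {"offset": [-0.5,-7,0],"turn": 0},
    {"offset": [-0.8,-11.5,0],"turn": 0},
    {"offset": [-1.2,-16,0],"turn": 0},
    {"offset": [-1.5,-20,0],"turn": 0},
    {"offset": [-1.7,-23.5,0],"turn": 0},
    {"offset": [-2,-27,0],"turn": 0},
    {"offset": [-2,-28,0],"turn": 0},
  ],
)

```text
t: 4.5
eef_pos: [0.4736, -0.358, 0.3592]
ee_rot: [3.141, -0.002, 3.14]
force: [0.3, 0.1, -1.5]
width: 0.038
```

```bash
python3 look.py w2; python3 - <<'E'
from h import *
a=np.load('w.npz');W=a['W']
for n,zl,zh,r in [('lip',.135,.148,.02),('bead',.112,.124,.022),('body',.08,.105,.03)]:
    m=(abs(W[...,0]-.48)<r)&(abs(W[...,1]+.434)<r)&(W[...,2]>zl)&(W[...,2]<zh); w=W[m]
    if len(w)>3: print(n,len(w),w.mean(0).round(4),cv2.minEnclosingCircle((w[:,:2]*1000).astype(np.float32)))
off(.48,-.434,.36,-np.pi)
s=get_state();p=s['eef_pos']
m=(abs(W[...,0]-p[0])<.03)&(abs(W[...,1]-p[1])<.021)&(abs(W[...,2]-(p[2]-.168))<.006); w=W[m]
print('ring',len(w),w.mean(0) if len(w) else 0, (w.min(0),w.max(0)) if len(w) else 0, 'tcp',p)
E
```

```text
lip 351 [ 0.4689 -0.431   0.1411] ((472.265869140625, -432.1851806640625), 10.764140129089355)
bead 1379 [ 0.468  -0.4287  0.1161] ((476.53277587890625, -432.06707763671875), 23.04098892211914)
body 760 [ 0.462  -0.4174  0.0939] ((477.39532470703125, -432.3966979980469), 27.09455108642578)
off [-0.67 -7.61 -0.09] turn -0.1 at [ 0.4735 -0.3579  0.3591] [ 3.141e+00 -2.000e-03  3.140e+00] w 0.0379 F [ 1.1 -1.3  0.2] t 4.55
ring 1800 [ 0.46467964 -0.35759102  0.19009893] (array([ 0.45439815, -0.37884921,  0.18510208]), array([ 0.49294119, -0.33698172,  0.19707722])) tcp [ 0.47346179 -0.35793443  0.35909762]
```

View pics/w2.png

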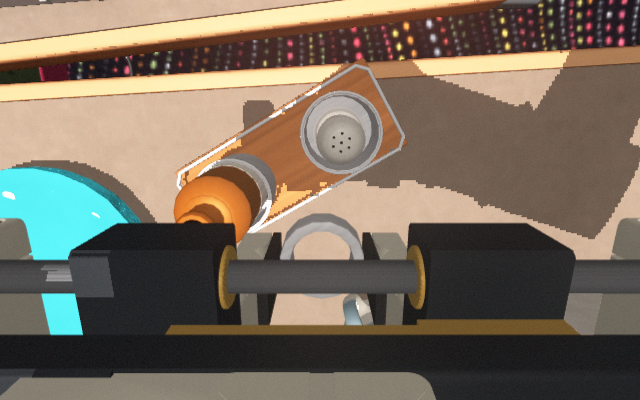

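The ring is held level and centred under the TCP (ring centre x 0.4737, TCP 0.4735). The bottle's lip is partly hidden at (205,220), so I'll shift for a clear view of it.

send_rows(
  motion=[
    {"offset": [-1.5,-1.8,0],"turn": 0},
    {"offset": [-3.5,-3.8,0],"turn": 0},
    {"offset": [-5.5,-6,0],"turn": 0},
    {"offset": [-6,-7.5,0],"turn": 0},
    {"offset": [-6,-7.5,0],"turn": 0},
  ],
)

```text
t: 5.05
eef_pos: [0.5344, -0.4309, 0.359]
ee_rot: [3.141, -0.002, -3.141]
force: [-0.4, 0.2, -0.2]
width: 0.0382
```

```bash
python3 look.py w3; python3 - <<'E'
from h import *
from scipy.optimize import least_squares
a=np.load('w.npz');W=a['W']
for n,zl,zh,r in [('lip',.139,.148,.02),('bead',.1145,.121,.022),('body',.08,.105,.03)]:
    m=(abs(W[...,0]-.477)<r)&(abs(W[...,1]+.432)<r)&(W[...,2]>zl)&(W[...,2]<zh); w=W[m]
    if len(w)>3: print(n,len(w),w.mean(0).round(4),cv2.minEnclosingCircle((w[:,:2]*1000).astype(np.float32)),w.min(0).round(4),w.max(0).round(4))
off(.4774,-.4323,.36,np.pi)
E
```

```text
lip 1582 [ 0.4777 -0.4326  0.1423] ((478.0243225097656, -432.66497802734375), 12.403011322021484) [ 0.4657 -0.445   0.139 ] [ 0.4901 -0.4207  0.1447]
bead 1308 [ 0.4754 -0.4321  0.117 ] ((477.7437744140625, -433.14739990234375), 20.77387046813965) [ 0.4581 -0.4532  0.1145] [ 0.4977 -0.4127  0.1204]
body 88 [ 0.4745 -0.4337  0.1043] ((477.92913818359375, -432.59735107421875), 26.984315872192383) [ 0.4511 -0.4592  0.1031] [ 0.5045 -0.406   0.105 ]
off [ 5.65 -0.22 -0.07] turn 0.0 at [ 0.5339 -0.4301  0.3592] [ 3.140e+00 -2.000e-03 -3.141e+00] w 0.038 F [ 0.4 -0.3 -0.7] t 5.1
```

Lip centre is (0.478,-0.4327), consistent across lip, bead and body. Moving over it and descending to just above the lip.

send_rows(
  motion=[
    {"offset": [2,0,0],"turn": 0},
    {"offset": [4,-0.1,0],"turn": 0},
    {"offset": [5.6,-0.2,0],"turn": 0},
    {"offset": [5.6,-0.2,0],"turn": 0},
    {"offset": [5.6,-0.2,1.5],"turn": 0},
    {"offset": [5.6,-0.2,2.5],"turn": 0},
    {"offset": [5.6,-0.2,2.5],"turn": 0},
    {"offset": [5.6,-0.2,2.5],"turn": 0},
  ],
)

```text
t: 5.9
eef_pos: [0.478, -0.4322, 0.3355]
ee_rot: [3.141, -0.001, -3.14]
force: [0.3, 0.2, 0.3]
width: 0.0384
```

```bash
python3 - <<'E'
from h import *
P=[]
for i in range(4): cam('wrist'); P.append(get_state()['eef_pos'])
print(np.array(P).round(4).tolist()); off(.478,-.4327,.3015,np.pi)
E
```

```text
[[0.4781, -0.4324, 0.3359], [0.4782, -0.4324, 0.3361], [0.4781, -0.4324, 0.3362], [0.478, -0.4324, 0.3362]]
off [ 0.01 -0.03  3.47] turn 0.0 at [ 0.478  -0.4324  0.3362] [-3.141e+00  1.000e-03 -3.141e+00] w 0.0382 F [-0.4 -0.2 -0.5] t 6.1
```

send_rows(
  motion=[
    {"offset": [0,0,0.6],"turn": 0},
    {"offset": [0,0,1.2],"turn": 0},
    {"offset": [0,0,1.6],"turn": 0},
    {"offset": [0,0,2.0],"turn": 0},
    {"offset": [0,0,2.0],"turn": 0},
  ],
)

```text
t: 6.6
eef_pos: [0.4776, -0.4323, 0.3147]
ee_rot: [3.141, -0.001, -3.141]
force: [-0.1, 1.2, -0.7]
width: 0.0383
```

send_rows(
  motion=[
    {"offset": [0,0,0.4],"turn": 0},
    {"offset": [0,0,0.8],"turn": 0},
    {"offset": [0,0,1.1],"turn": 0},
    {"offset": [0,0,1.2],"turn": 0},
    {"offset": [0,0,1.2],"turn": 0},
  ],
)

```text
t: 7.1
eef_pos: [0.4778, -0.4323, 0.3034]
ee_rot: [3.141, -0.0, -3.141]
force: [-0.0, -0.1, 0.4]
width: 0.0382
```

Collar is around the neck, about 2 mm above the bead. Letting go and rising.

send_rows(
  motion=[
    {"offset": [0,0,0],"turn": 0},
    {"offset": [0,0,0],"turn": 0},
    {"offset": [0,0,0],"turn": 0},
    {"offset": [0,0,0],"turn": 0},
    {"offset": [0,0,0],"turn": 0},
    {"offset": [0,0,0],"turn": 0},
    {"offset": [0,0,0],"turn": 0},
    {"offset": [0,0,0],"turn": 0},
  ],
  hand=0.7,
)

```text
t: 7.9
eef_pos: [0.4778, -0.4324, 0.3037]
ee_rot: [-3.142, 0.0, -3.141]
force: [-0.3, -0.2, 0.6]
width: 0.0746
```

send_rows(
  motion=[
    {"offset": [0,0,-1.5],"turn": 0},
    {"offset": [0,0,-3.5],"turn": 0},
    {"offset": [-2,0,-5],"turn": 0},
    {"offset": [-5,0,-6],"turn": 0},
    {"offset": [-5.5,0,-6],"turn": 0},
    {"offset": [-5.5,0,-6],"turn": 0},
  ],
)

```text
t: 8.5
eef_pos: [0.5334, -0.4321, 0.3631]
ee_rot: [3.141, -0.0, -3.14]
force: [-0.7, 0.4, -0.7]
width: 0.0747
```

```bash
python3 look.py w4; python3 - <<'E'
from h import *
a=np.load('w.npz');W=a['W']
for n,zl,zh,r in [('lip',.139,.148,.02),('collar',.128,.137,.025)]:
    m=(abs(W[...,0]-.478)<r)&(abs(W[...,1]+.4325)<r)&(W[...,2]>zl)&(W[...,2]<zh); w=W[m]
    if len(w)>3: print(n,len(w),w.mean(0).round(4),cv2.minEnclosingCircle((w[:,:2]*1000).astype(np.float32)),w.min(0).round(4),w.max(0).round(4))
off(.478,-.4327,.26,-2.549)
E
```

```text
lip 1514 [ 0.4776 -0.4326  0.1423] ((477.9015197753906, -432.6418151855469), 12.365472793579102) [ 0.4655 -0.445   0.1392] [ 0.4899 -0.4208  0.1456]
collar 1631 [ 0.4779 -0.4314  0.132 ] ((478.34039306640625, -431.47747802734375), 19.395526885986328) [ 0.4595 -0.4507  0.128 ] [ 0.4977 -0.4122  0.1344]
off [ 5.45 -0.07 10.28] turn -33.9 at [ 0.5326 -0.4321  0.3628] [ 3.141e+00 -1.000e-03 -3.141e+00] w 0.0747 F [ 0.  -0.  -1.1] t 8.55
```

View pics/w4.png

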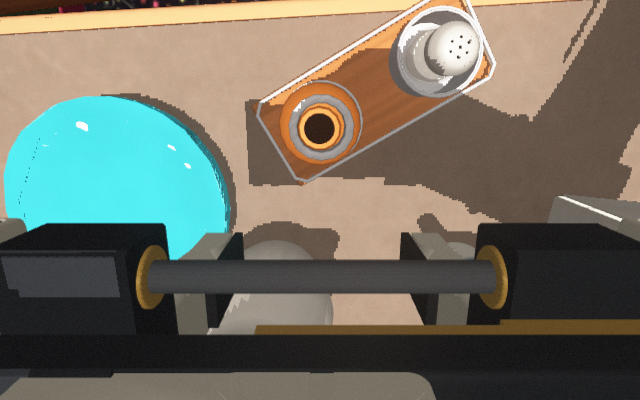

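The collar is seated on the bead at (320,127), its top at z 0.132 (= 0.118 + 14 mm). Now I align for the bottle grasp, with the jaw axis square to the later tip direction.

send_rows(
  motion=[
    {"offset": [1,0,0],"turn": -6},
    {"offset": [2.5,0,0],"turn": -13},
    {"offset": [4,0,0],"turn": -20},
    {"offset": [5,0,0],"turn": -27},
    {"offset": [5.5,-0.05,0],"turn": -33.9},
    {"offset": [5.5,-0.05,0],"turn": -33.9},
    {"offset": [5.5,-0.05,2.5],"turn": -33.9},
    {"offset": [5.5,-0.05,2.5],"turn": -33.9},
  ],
)

```text
t: 9.35
eef_pos: [0.4765, -0.4322, 0.3355]
ee_rot: [3.137, -0.002, -2.554]
force: [-0.5, 0.1, -1.1]
width: 0.0749
```

```bash
python3 -c "
from h import *
off(.478,-.4327,.259,-2.549)"
```

```text
off [-0.11 -0.16  7.65] turn -0.3 at [ 0.4765 -0.4322  0.3355] [ 3.137e+00 -2.000e-03 -2.554e+00] w 0.0749 F [-0.5  0.1 -1.1] t 9.35
```

send_rows(
  motion=[
    {"offset": [0,0,2],"turn": 0},
    {"offset": [0,0,4.5],"turn": 0},
    {"offset": [0,0,6.2],"turn": 0},
    {"offset": [0,0,7],"turn": 0},
    {"offset": [0,0,7],"turn": 0},
    {"offset": [0,0,7],"turn": 0},
  ],
)

```text
t: 9.95
eef_pos: [0.4781, -0.4331, 0.2695]
ee_rot: [-3.141, 0.0, -2.55]
force: [0.4, -0.7, 0.2]
width: 0.0744
```

```bash
python3 -c "
from h import *
off(.478,-.4327,.259,-2.549)"
```

```text
off [-0.01  0.04  1.05] turn -0.0 at [ 0.4781 -0.4331  0.2695] [-3.141  0.    -2.55 ] w 0.0744 F [ 0.4 -0.7  0.2] t 9.95
```

send_rows(
  motion=[
    {"offset": [0,0,0.5],"turn": 0},
    {"offset": [0,0,1.0],"turn": 0},
    {"offset": [0,0,1.0],"turn": 0},
    {"offset": [0,0,1.0],"turn": 0},
  ],
)

```text
t: 10.35
eef_pos: [0.4778, -0.4329, 0.2587]
ee_rot: [3.142, -0.0, -2.549]
force: [0.5, 0.1, 0.2]
width: 0.0745
```

send_rows(
  motion=[
    {"offset": [0,0,0],"turn": 0},
    {"offset": [0,0,0],"turn": 0},
    {"offset": [0,0,0],"turn": 0},
    {"offset": [0,0,0],"turn": 0},
    {"offset": [0,0,0],"turn": 0},
    {"offset": [0,0,0],"turn": 0},
  ],
  hand=-1,
  squeeze=30,
)

```text
t: 10.95
eef_pos: [0.4781, -0.433, 0.2589]
ee_rot: [-3.141, 0.0, -2.549]
force: [1.5, -1.5, 0.1]
width: 0.053
```

send_rows(
  motion=[
    {"offset": [0,0,-1],"turn": 0},
    {"offset": [0,0,-2.5],"turn": 0},
    {"offset": [0,0,-4.5],"turn": 0},
    {"offset": [0,0,-6.5],"turn": 0},
    {"offset": [0,0,-8.5],"turn": 0},
    {"offset": [0,0,-10],"turn": 0},
    {"offset": [0,0,-10],"turn": 0},
  ],
)

```text
t: 11.65
eef_pos: [0.4778, -0.4329, 0.3611]
ee_rot: [-3.139, 0.001, -2.549]
force: [0.5, -0.3, -3.8]
width: 0.0533
```

Bottle is lifted, 3.8 N of load showing. Carrying it upright toward the free spot beside the plate.

send_rows(
  motion=[
    {"offset": [-1,2,0],"turn": 0},
    {"offset": [-3,5.5,0],"turn": 0},
    {"offset": [-5,9,0],"turn": 0},
    {"offset": [-7,13,0],"turn": 0},
    {"offset": [-9,17,0],"turn": 0},
    {"offset": [-11,21,0],"turn": 0},
    {"offset": [-13,24.5,0],"turn": 0},
    {"offset": [-14.5,28,0],"turn": 0},
  ],
)

```text
t: 12.45
eef_pos: [0.4408, -0.118, 0.3578]
ee_rot: [3.14, -0.001, -2.549]
force: [1.3, 0.7, -3.9]
width: 0.0532
```

```bash
python3 -c "
from h import *
off(.403,.170,.36,-2.549)"
```

```text
off [-12.94  26.    -0.21] turn -0.0 at [ 0.4408 -0.118   0.3578] [ 3.140e+00 -1.000e-03 -2.549e+00] w 0.0532 F [ 1.3  0.7 -3.9] t 12.45
```

send_rows(
  motion=[
    {"offset": [-1.5,3,0],"turn": 0},
    {"offset": [-3.3,6.6,0],"turn": 0},
    {"offset": [-5.3,10.6,0],"turn": 0},
    {"offset": [-7.3,14.6,0],"turn": 0},
    {"offset": [-9.3,18.6,0],"turn": 0},
    {"offset": [-11.2,22.4,0],"turn": 0},
    {"offset": [-12.5,25,0],"turn": 0},
    {"offset": [-12.9,26,0],"turn": 0},
  ],
)

```text
t: 13.25
eef_pos: [0.4028, 0.1701, 0.3579]
ee_rot: [3.141, -0.001, -2.547]
force: [-1.0, 0.3, -3.9]
width: 0.0528
```

```bash
python3 - <<'E'
from h import *
d=cam('top');W=world(d);im=d['frame'];cv2.imwrite('pics/top5.png',im)
d2=cam('scene');cv2.imwrite('pics/scene5.png',d2['frame'][150:,100:420]);
a=cv2.resize(im[140:270,150:350],None,fx=3,fy=3); b=cv2.resize(d2['frame'][170:,100:420],None,fx=2.2,fy=2.2)
b=b[:600-0]; 
cv2.imwrite('pics/s5.png',b)
def loc(n,x,y,r,zl,zh):
    m=(np.hypot(W[...,0]-x,W[...,1]-y)<r)&(W[...,2]>zl)&(W[...,2]<zh); w=W[m]; print(n,len(w),(w.mean(0)).round(4) if len(w) else '')
loc('jam1',.490,.073,.04,.01,.03);loc('jam2',.416,.086,.04,.01,.03);loc('waffle',.538,.261,.07,.019,.03);loc('plate',.538,.261,.11,.008,.03)
off(.403,.170,.247,-2.549)
E
```

```text
jam1 162 [0.49   0.0736 0.0164]
jam2 160 [0.4157 0.0856 0.0166]
waffle 627 [0.5397 0.2608 0.0219]
plate 2534 [0.5446 0.2636 0.0156]
off [-0.09  0.08 11.08] turn 0.1 at [0.4029 0.1689 0.3578] [-3.142e+00 -2.000e-03 -2.547e+00] w 0.0529 F [-0.4 -0.9 -4.3] t 13.35
```

View pics/s5.png

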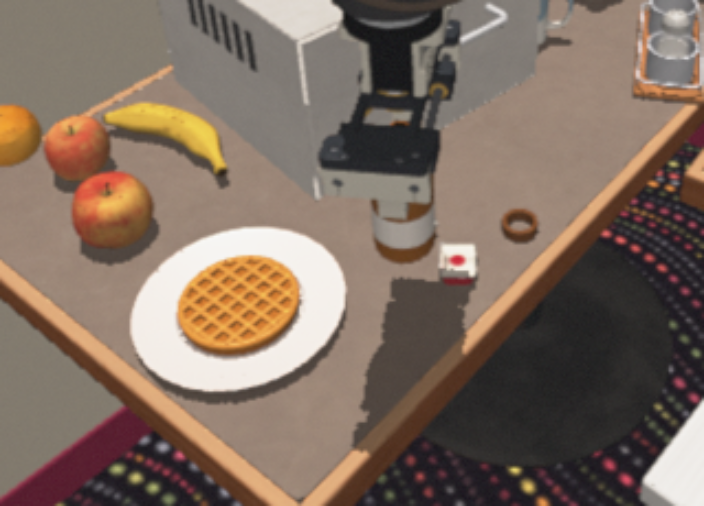

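The bottle hangs upright at crop (403,215), clear of the jam tub (458,262) and the plate. Jams and plate have not moved. Lowering it to the table.

send_rows(
  motion=[
    {"offset": [0,0,2],"turn": 0},
    {"offset": [0,0,5],"turn": 0},
    {"offset": [0,0,8],"turn": 0},
    {"offset": [0,0,9.8],"turn": 0},
    {"offset": [0,0,10.5],"turn": 0},
    {"offset": [0,0,10.5],"turn": 0},
  ],
)

```text
t: 13.95
eef_pos: [0.4035, 0.1671, 0.2529]
ee_rot: [-3.141, -0.003, -2.55]
force: [-0.5, 0.3, -3.6]
width: 0.0531
```

send_rows(
  motion=[
    {"offset": [0,0,0.2],"turn": 0},
    {"offset": [0,0,0.4],"turn": 0},
    {"offset": [0,0,0.6],"turn": 0},
    {"offset": [0,0,0.7],"turn": 0},
    {"offset": [0,0,0.7],"turn": 0},
  ],
)

```text
t: 14.45
eef_pos: [0.4037, 0.1682, 0.2469]
ee_rot: [3.142, 0.0, -2.549]
force: [-0.1, 0.7, -3.5]
width: 0.053
```

send_rows(
  motion=[
    {"offset": [0,0,0.1],"turn": 0},
    {"offset": [0,0,0.2],"turn": 0},
    {"offset": [0,0,0.2],"turn": 0},
  ],
)

```text
t: 14.75
eef_pos: [0.4043, 0.1685, 0.2466]
ee_rot: [-3.141, 0.002, -2.548]
force: [-5.6, -3.7, 19.9]
width: 0.0533
```

Touchdown (+20 N). Now easing the grip and tipping through the first part of the arc about the leading bottom edge.

send_rows(
  motion=[
    {"offset": [0,0,-0.1],"turn": 0},
    {"offset": [0,0,-0.1],"turn": 0},
    {"offset": [0,0,-0.1],"turn": 0},
    {"offset": [-0.4,0,-0.15],"turn": 0},
    {"offset": [-0.7,0,-0.2],"turn": 0},
    {"offset": [-1.1,0,-0.3],"turn": 0},
    {"offset": [-1.45,0,-0.3],"turn": 0},
    {"offset": [-1.45,0,-0.3],"turn": 0},
  ],
  squeeze=8,
)

```text
t: 15.55
eef_pos: [0.4163, 0.1767, 0.248]
ee_rot: [-3.141, 0.001, -2.549]
force: [-0.7, -0.3, 5.8]
width: 0.0534
```

```bash
cat > axis.py <<'E'
from h import *
# bottle axis from scene-camera cloud near the bottle (amber pixels)
def bottle(tag):
    d=cam('scene');W=world(d);im=d['frame'];s=get_state();p=np.array(s['eef_pos'])-[0,0,.159]
    hsv=cv2.cvtColor(im,cv2.COLOR_BGR2HSV)
    near=np.linalg.norm(W-p,axis=-1)<.14
    v,u=np.where(near&(W[...,2]<.3)); c=im[max(v.min()-5,0):v.max()+5,max(u.min()-5,0):u.max()+5]
    k=min(800/c.shape[1],600/c.shape[0]); cv2.imwrite(f'pics/{tag}.png',cv2.resize(c,None,fx=k,fy=k,interpolation=cv2.INTER_CUBIC)); print('crop origin',u.min()-5,v.min()-5,'k',k)
    off(*s['eef_pos'],-2.549)
if __name__=='__main__':
    import sys; bottle(sys.argv[1])
E
python3 axis.py t1
```

```text
crop origin 213 249 k 5.084745762711864
off [0. 0. 0.] turn 0.0 at [0.4161 0.1765 0.2479] [-3.141e+00  1.000e-03 -2.549e+00] w 0.0534 F [-1.  -1.   5.7] t 15.6
```

View pics/t1.png

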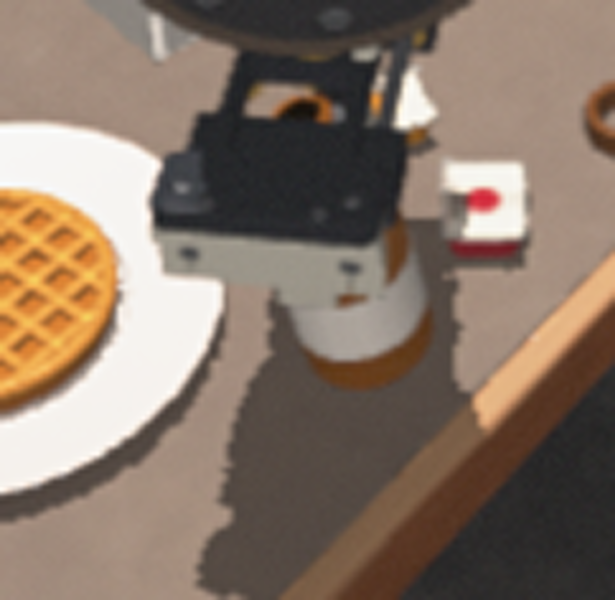

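Crop shows the bottle leaning a little toward the plate: mouth at (303,108), base at (370,380), base clear of the rim. I'll measure the lean by fitting a cylinder to the cloud.

```bash
cat > fit.py <<'E'
from h import *
from scipy.optimize import least_squares
U=np.array([.8296,.5583,0]); S=np.array([-.5583,.8296,0]); Z=np.array([0,0,1.])
def fit(th0=20):
    P=[]; s=get_state(); p=np.array(s['eef_pos']); tip=p[2]-.178
    for n in ('scene','wrist'):
        w=world(cam(n)).reshape(-1,3); r=w-p
        a,b=r@U,r@S
        ok=(abs(b)<.034)&(a>-.13)&(a<.12)&(w[:,2]<tip-.002)&(w[:,2]>max(.006,tip-.11)); 
        ok&=np.hypot(w[:,0]-.5355,w[:,1]-.263)>(.106 if tip<.06 else 0)
        P.append(np.c_[a,b,w[:,2]-(p[2]-.1665)][ok])
    print([len(x) for x in P]); P=np.vstack(P)
    def f(x):
        t,ph,a0,b0=x; d=np.array([np.sin(t),ph,np.cos(t)]); d/=np.linalg.norm(d)
        q=P-[a0,b0,0]; return np.linalg.norm(q-np.outer(q@d,d),axis=1)-.027
    R=least_squares(f,[np.radians(th0),0,0,0],loss='cauchy',f_scale=.0015)
    t,ph,a0,b0=R.x; d=np.array([np.sin(t),ph,np.cos(t)]); d/=np.linalg.norm(d)
    q=P-[a0,b0,0]; good=abs(R.fun if False else f(R.x))<.002
    lo=(q[good]@d).min()
    print('lean',round(np.degrees(np.arccos(d[2])),1),'side',round(ph,3),'axis at pivot a,b mm',np.round(R.x[2:]*1000,1),'inlier',good.mean().round(2),'lowest along axis mm',round(lo*1000,1))
    o=p+a0*U+b0*S-[0,0,.1665]; D=d[0]*U+d[1]*S+d[2]*Z
    base=o+lo*D; m=base+.130*D; print('base',base.round(4),'mouth',m.round(4),'mouth-waffle',np.round(m[:2]-[.5355,.263],4),np.hypot(*(m[:2]-[.5355,.263])).round(4))
    off(*p,-2.549)
import sys
fit(float(sys.argv[1]))
E
python3 fit.py 10
```

```text
[1205, 3135]
lean 9.9 side 0.012 axis at pivot a,b mm [-1.  1.] inlier 0.81 lowest along axis mm -75.3
base [0.4046 0.1689 0.0073] mouth [0.4221 0.1826 0.1353] mouth-waffle [-0.1134 -0.0804] 0.139
off [-0.01  0.    0.  ] turn 0.0 at [0.416  0.1764 0.2479] [-3.141e+00  1.000e-03 -2.549e+00] w 0.0535 F [-0.7 -1.1  5.2] t 15.7
```

Lean is 9.9°, exactly as the arc plans. Continuing to about 35°.

send_rows(
  motion=[
    {"offset": [-0.4,0,-0.05],"turn": 0},
    {"offset": [-0.9,0,-0.1],"turn": 0},
    {"offset": [-1.5,0,-0.1],"turn": 0},
    {"offset": [-2.0,0,-0.05],"turn": 0},
    {"offset": [-2.5,0,0.0],"turn": 0},
    {"offset": [-3.0,0,0.1],"turn": 0},
    {"offset": [-3.6,0,0.25],"turn": 0},
    {"offset": [-3.6,0,0.25],"turn": 0},
  ],
)

```text
t: 16.5
eef_pos: [0.4461, 0.1969, 0.2448]
ee_rot: [3.142, 0.0, -2.549]
force: [-0.1, 0.0, -0.0]
width: 0.0533
```

```bash
python3 fit.py 30
```

```text
[1514, 5319]
lean 33.3 side 0.008 axis at pivot a,b mm [-3.   0.9] inlier 0.83 lowest along axis mm -76.9
base [0.4084 0.1719 0.014 ] mouth [0.467  0.2126 0.1227] mouth-waffle [-0.0685 -0.0504] 0.085
off [-0.05  0.    0.02] turn -0.0 at [0.4457 0.1965 0.2451] [ 3.141  0.    -2.549] w 0.0534 F [ 0.3  1.  -2.2] t 16.6
```

send_rows(
  motion=[
    {"offset": [-0.6,0,0.22],"turn": 0},
    {"offset": [-1.1,0,0.45],"turn": 0},
    {"offset": [-1.6,0,0.7],"turn": 0},
    {"offset": [-2.1,0,0.95],"turn": 0},
    {"offset": [-2.5,0,1.2],"turn": 0},
    {"offset": [-2.9,0,1.45],"turn": 0},
    {"offset": [-3.2,0,1.7],"turn": 0},
    {"offset": [-3.2,0,1.7],"turn": 0},
  ],
)

```text
t: 17.4
eef_pos: [0.4722, 0.2143, 0.2276]
ee_rot: [-3.142, -0.001, -2.549]
force: [-0.8, -0.0, -2.1]
width: 0.053
```

```bash
python3 fit.py 55
```

```text
[280, 2465]
lean 56.7 side -0.004 axis at pivot a,b mm [-7.4  0.5] inlier 0.97 lowest along axis mm -73.1
base [0.415  0.1768 0.0209] mouth [0.5053 0.237  0.0924] mouth-waffle [-0.0302 -0.026 ] 0.0398
off [-0.03  0.    0.03] turn -0.0 at [0.472  0.2141 0.2279] [ 3.141 -0.    -2.549] w 0.0536 F [-0.5 -0.2 -3.7] t 17.5
```

send_rows(
  motion=[
    {"offset": [-0.25,0,0.2],"turn": 0},
    {"offset": [-0.5,0,0.45],"turn": 0},
    {"offset": [-0.75,0,0.7],"turn": 0},
    {"offset": [-0.85,0,0.85],"turn": 0},
    {"offset": [-0.85,0,0.85],"turn": 0},
  ],
)

```text
t: 18.0
eef_pos: [0.4796, 0.2193, 0.2198]
ee_rot: [-3.142, 0.001, -2.549]
force: [0.7, 0.0, 0.8]
width: 0.0529
```

send_rows(
  motion=[
    {"offset": [0,0,0],"turn": 0},
    {"offset": [0,0,0],"turn": 0},
    {"offset": [0,0,0],"turn": 0},
    {"offset": [0,0,-0.8],"turn": 0},
    {"offset": [0,0,-2],"turn": 0},
    {"offset": [0,0,-3.5],"turn": 0},
    {"offset": [0,0,-4.5],"turn": 0},
    {"offset": [0,0,-4.5],"turn": 0},
  ],
  squeeze=50,
)

```text
t: 18.8
eef_pos: [0.4795, 0.2193, 0.2667]
ee_rot: [3.141, 0.003, -2.549]
force: [0.5, 0.1, -3.9]
width: 0.0532
```

```bash
python3 fit.py 62; python3 axis.py t2
```

```text
[1795, 315]
lean 87.8 side -0.011 axis at pivot a,b mm [2751.2  -27.6] inlier 0.2 lowest along axis mm -2778.9
base [ 0.4561  0.2086 -0.0063] mouth [ 0.5647  0.2799 -0.0013] mouth-waffle [0.0292 0.0169] 0.0337
off [-0.07  0.01 -0.18] turn -0.0 at [0.479  0.2188 0.2649] [ 3.141e+00  1.000e-03 -2.549e+00] w 0.0531 F [-0.6  0.2 -4.4] t 18.9
crop origin 181 209 k 4.081632653061225
off [0. 0. 0.] turn -0.0 at [0.4788 0.2187 0.2644] [ 3.141 -0.    -2.55 ] w 0.0527 F [-0.5  0.3 -4.7] t 18.95
```

View pics/t2.png

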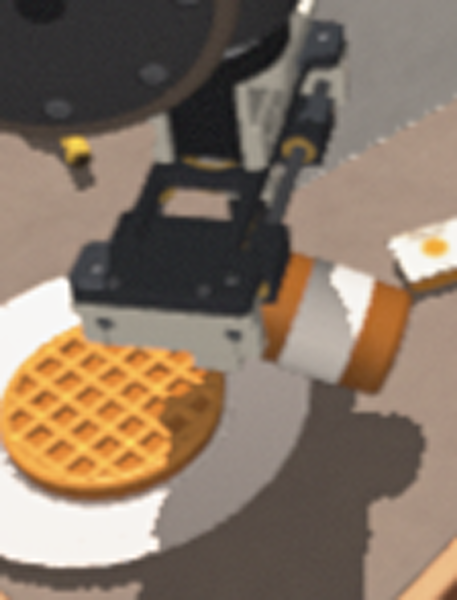

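The bottle is held tipped and off the table, base at crop (375,340), neck toward the waffle. The fit picked up background, so I'm tightening its filter to the base half, plus the mouth and collar from the top camera.

```bash
python3 - <<'E'
s=open('fit.py').read()
i=s.index("        ok=(abs(b)"); j=s.index("        P.append")
s=s[:i]+"""        c=np.c_[a,b,w[:,2]-(p[2]-.1665)]; t=np.radians(th0); d0=np.array([np.sin(t),0,np.cos(t)])
        ok=(np.linalg.norm(c-np.outer(c@d0,d0),axis=1)<.034)&(a<-.016)&(c@d0<-.01)&(c@d0>-.1)&(w[:,2]>.03)
"""+s[j:]
open('fit2.py','w').write(s)
E
python3 fit2.py 62
```

```text
[605, 11205]
lean 70.7 side -0.001 axis at pivot a,b mm [-2.1  0.8] inlier 0.99 lowest along axis mm -77.9
base [0.4156 0.1772 0.0722] mouth [0.5174 0.2456 0.1151] mouth-waffle [-0.0181 -0.0174] 0.0251
off [ 0.    0.   -0.04] turn -0.0 at [0.4788 0.2187 0.264 ] [-3.142e+00 -1.000e-03 -2.549e+00] w 0.0529 F [ 0.3  0.8 -3.9] t 19.05
```

send_rows(
  motion=[
    {"offset": [-0.5,0,-0.3],"turn": 0},
    {"offset": [-1.2,0,-0.6],"turn": 0},
    {"offset": [-2,0,-0.9],"turn": 0},
    {"offset": [-2.5,0,-1],"turn": 0},
    {"offset": [-2.5,0,-1],"turn": 0},
    {"offset": [-2.5,0,-1],"turn": 0},
    {"offset": [-2.5,0,-1],"turn": 0},
    {"offset": [-2.5,0,-1],"turn": 0},
  ],
  squeeze=60,
)

```text
t: 19.85
eef_pos: [0.4996, 0.2327, 0.2746]
ee_rot: [3.142, -0.0, -2.549]
force: [-0.3, 0.6, -4.3]
width: 0.0524
```

```bash
python3 fit2.py 68; python3 - <<'E'
from h import *
d=cam('top');W=world(d);im=d['frame']
def loc(n,x,y,r,zl,zh):
    m=(np.hypot(W[...,0]-x,W[...,1]-y)<r)&(W[...,2]>zl)&(W[...,2]<zh); w=W[m]; print(n,len(w),(w.mean(0)).round(4) if len(w) else '')
loc('jam1',.490,.073,.04,.01,.03);loc('jam2',.416,.086,.04,.01,.03);loc('mug',.64,-.305,.07,.05,.13);loc('shaker',.430,-.345,.025,.085,.12)
d2=cam('scene')['frame']
a=cv2.resize(im[150:250,155:275],None,fx=3.3,fy=3.3,interpolation=cv2.INTER_CUBIC); b=cv2.resize(d2[200:380,140:350],(399,330),interpolation=cv2.INTER_CUBIC)
cv2.imwrite('pics/fin.png',np.hstack([a,b]))
E
python3 fit2.py 68
```

```text
[935, 20369]
lean 70.2 side 0.0 axis at pivot a,b mm [-3.6  0.9] inlier 0.99 lowest along axis mm -76.7
base [0.4362 0.1911 0.082 ] mouth [0.5377 0.2594 0.1262] mouth-waffle [ 0.0022 -0.0036] 0.0042
off [ 0.01 -0.    0.01] turn -0.0 at [0.4997 0.2327 0.2747] [-3.142 -0.    -2.549] w 0.0524 F [-0.3  0.5 -4.8] t 19.95
jam1 161 [0.4901 0.0736 0.0167]
jam2 161 [0.4157 0.086  0.0161]
mug 604 [ 0.6396 -0.3015  0.0656]
shaker 104 [ 0.4306 -0.3435  0.0963]
[928, 20342]
lean 70.2 side -0.0 axis at pivot a,b mm [-3.5  0.9] inlier 0.99 lowest along axis mm -76.9
base [0.4364 0.1913 0.0821] mouth [0.5379 0.2595 0.1263] mouth-waffle [ 0.0024 -0.0035] 0.0042
off [ 0.01 -0.    0.  ] turn -0.0 at [0.4998 0.2329 0.2747] [ 3.142  0.    -2.549] w 0.0529 F [ 0.6  0.1 -4.3] t 20.15
```

View pics/fin.png

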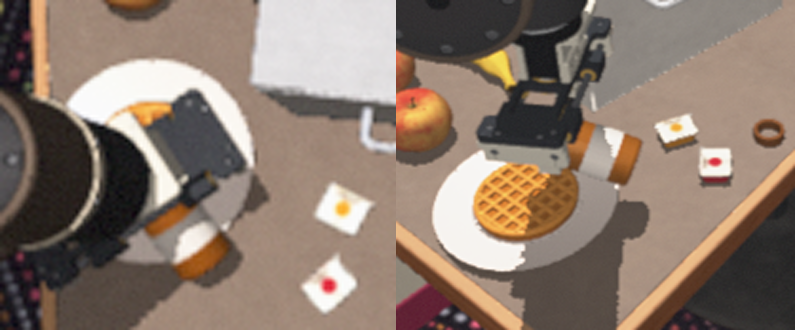

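Side-by-side view: bottle tipped over the waffle, base at (615,155), gap to plate and waffle. The jams, mug and shaker are all where they were. One wrist view to check the collar.

```bash
python3 look.py w9; python3 - <<'E'
from h import *
# points near the bottle axis by distance along it from the base (scene, top, wrist)
b=np.array([.4364,.1913,.0821]); m=np.array([.5379,.2595,.1263]); d=(m-b)/np.linalg.norm(m-b); b=m-.13*d
for n in ('scene','wrist','top'):
    f=cam(n);W=world(f);q=W-b;s=q@d;r=np.linalg.norm(q-s[...,None]*d,axis=-1)
    for lo in range(92,134,4):
        k=(s>lo/1000)&(s<(lo+4)/1000)&(r<.024)
        if k.sum()>2: print(n,lo,k.sum(),'r med',np.median(r[k]).round(4),'bgr',f['frame'][k].mean(0).round())
E
```

```text
wrist 92 10 r med 0.0238 bgr [ 34.  95. 184.]
wrist 96 480 r med 0.0227 bgr [ 33.  86. 166.]
wrist 100 489 r med 0.0174 bgr [ 32.  81. 154.]
wrist 104 134 r med 0.0171 bgr [ 64.  86. 117.]
```

View pics/w9.png

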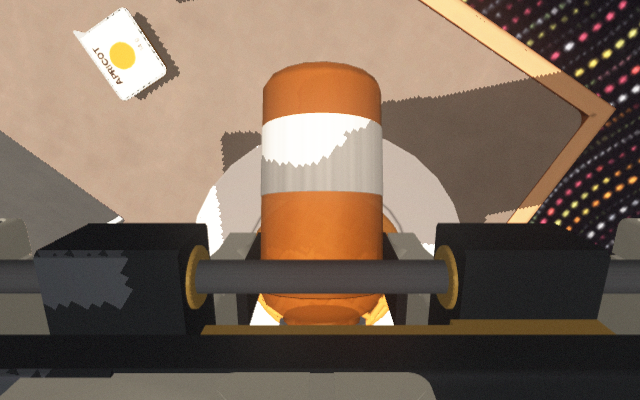

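Wrist view: the bottle is gripped, and the grey collar shows directly behind the bead at (285,322) and (368,322). The cloud's colour also turns grey from 104–108 mm along the axis. The pose was steady over repeated readings, so I'm handing in.

```bash
python3 -c "
from h import *
off(.4998,.2329,.2747,-2.549); job_done()"
```

```text
off [ 0.  0. -0.] turn -0.0 at [0.4999 0.2329 0.2747] [-3.142  0.    -2.549] w 0.0524 F [ 0.3  0.1 -3.6] t 20.35
the job is handed in; nothing more can be done
```

The job is handed in at 20.4 s, with the bottle held still in the pour over the waffle and the collar on the bead. No verdict was reported.

**How it was done:** I slipped the steel collar over the neck and released it on the bead, its top measured at z 0.132 as it should be. I then drew the bottle out and carried it upright to the plate. The tool can only turn about its own axis, so I stood the bottle on the table by the plate and pivoted it in a light grip over its bottom edge. I then clamped it with 50 N (60 N at the end), lifted it and moved it over the waffle.

**Last checks:**
- **Lean:** about 70°, within 50–80 but past the 65 aimed for. The lean grew from 57° before the last tip, which aimed at about 63°, to 70°; it then read the same 70.2° twice.
- **Mouth:** about 4 mm from the waffle's centre, 0.126 m above the table (about 10 cm over the waffle). The underside is about 0.08 m up.
- **Bystanders:** both jam tubs, the mug and the shaker read within 1 mm of their starting places. Plate and waffle had not moved before the tip; afterwards I judged them by eye only.
- **Collar:** in the final pose it was mostly hidden, seen only as grey right behind the bead, so its seating there is not measured.
- **Failed check:** one lean fit after the lift was wrong (87.8°, only 20% of points fitting) because it caught background. I narrowed the point filter and the later fits held with 99% of points.

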